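# Put the bench tools back in their fitted drawer

### The job

Put the square steel bench block, the round white pot and the wooden ring clamp away in the open drawer of the low chest, each lying flat and fully down in the recess of its own shape; set them down in place, do not let them fall. When all three are in, push the drawer fully shut. Leave the hammer, the dish and the jar where they are.

Things in the scene. Friction and masses are not known exactly. Their poses are not given: they have to be found in the camera images.
- bench_block: bare steel bench block lying flat on the bench, 56 x 56 mm square and 30 mm high, 0.5 to 0.9 kg. Origin: centre of its underside; x and y run along its sides, z up
- pot: closed white plastic pot, a plain upright cylinder of 62 mm diameter and 46 mm height, about 0.12 kg. Origin: centre of its underside; z up
- ring_clamp: jeweller's wooden ring clamp (two parallel wooden jaws held by a steel band), lying flat: a bar 140 mm long (its x axis), 30 mm wide (y), 28 mm high (z up), about 0.11 kg. Origin: centre of its underside. It fits its recess either way round
- chest: low fixed dark wooden chest on the bench, 250 mm deep (x), 350 mm wide (y), 81 mm high; origin: at bench height in the middle of its front edge (the edge towards the robot); x points back into the chest, y to the chest's left seen from the robot, z up. Its single drawer slides out along its -x
- block_pocket (a point): centre of the FLOOR of the square recess (60 x 60 mm, 8 mm deep) in the cork plate that fills the drawer. The recesses' floors lie 12 mm and the top of the cork 20 mm above the bench. Axes as the chest's; moves with the drawer. The three recesses lie side by side along y: square (left), round, oblong (right)
- pot_pocket (a point): centre of the floor of the round recess (66 mm diameter, 8 mm deep) in the drawer, 95 mm from the square one; axes as the chest's, moves with the drawer
- clamp_pocket (a point): centre of the floor of the oblong recess (144 mm along x, 34 mm along y, 8 mm deep) in the drawer, 105 mm from the round one; axes as the chest's, moves with the drawer
- drawer (a joint): how far the drawer is pushed in, in m: 0 is fully open, 0.20 fully shut; it starts at 0 to 0.03 and stays where it is left (about 3 N of friction; a push towards the chest's +x shuts it against a stop)
- drawer_handle (a point): middle of the brass bar handle, a horizontal bar 110 mm long along y, 11 mm thick, 42 mm above the bench, 35 mm in front of the drawer's wooden front (16 mm thick, top edge 64 mm above the bench); axes as the chest's, moves with the drawer
- hammer: bystander: hammer of 200 mm length lying across on the far side of the bench; origin near its middle, x along it, head at +x
- dish: bystander: white ceramic bowl, 84 mm diameter, 35 mm high, at the far left; origin under its centre
- jar: bystander: amber glass jar with a black cap, 56 mm diameter, 50 mm high, at the near left of the things to put away; origin under its centre
Things that resemble listed ones, but are neither listed nor needed, are in the scene too. What is shaped like the bench_block but green or yellow is not meant.

How it is judged:
By the outcome, as a careful person would: the job done as asked, in the order asked, and still so for the second after the job is handed in, with the robot touching nothing.
It also fails if it takes over 72 s, if anything falls off the work surface, if the arm or the gripper's body presses on something with over 40 N, if the wrist force passes 120 N, or if a joint passes its speed limit or range.

### The arm

A 6-joint arm with a two-finger parallel gripper is mounted at the origin on the work surface. World frame = base frame: x ahead of the robot, y to its left, z up, the work surface at z = 0. Lengths are in m, angles in degrees, forces in N, time in s.
With the tool pointing down it reaches from about 0.35 to 0.875 m from the base axis. Payload 4.2 kg.
Tool frame: the origin (TCP) lies midway between the tips of the shut fingers; the grasp point (between the pads) lies 19 mm behind it; y points along the fingers, x is the direction in which the jaws open and shut, and the axes are right-handed (so a half turn about y gives the same grasp; the last joint's range is limited). The gripper opens to 87 mm and grips with 3 to 60 N. Pads are 19 mm wide; open, the fingers measure 117 mm over their backs; the gripper's body (75 mm by 190 mm) begins 51 mm behind the grasp point.
Start: joints at [83.686, 22.042, 0.453, 0, -68.411, -14.817], TCP at [0.225, 0.583, 0.223] pointing down, gripper open.
Joint ranges: [-179.83, 179.83], [-69.29, 118.12], [-61.27, 80.66], [-181.25, 117.63], [-171.15, -9.14], [-177.46, 177.46]. Speed limits (degrees/s): [159.86, 159.86, 180, 180, 180, 180].

### API

Orientations are given as a 3x3 rotation matrix whose columns are the frame's x, y, z axes.
In Python, from station import * gives the robot as it stands.
- The arm moves only by the tool jog_arm, never from a script. Its argument "series" is a list of rows, each a list of 3 entries, a list of its own where there are three numbers: the shift along the tool's x, y, z in m, then the turn, a rotation vector about the tool's x, y, z in degrees, then the finger opening in m, from 0 to 0.087. A call has 1 to 10 rows; each row shifts and turns the commanded pose from where the row before left it, along the tool's axes as they then stand; what a row does not reach is not made up. A row lasts 1/8 s, in which the tool goes at most 62.5 mm and 10.7 degrees, less where a joint would pass 70% of its speed; a pose out of reach is approached as far as the arm can. A call is refused whole if a number of a shift passes 0.0625 or a number of a turn 10.7, either way. A call with a gripper value outside its range is refused whole. The fingers move at their own pace and stop on an object; the grip force is fixed at half the most. Time passes only in rows, so rows that do not move let the fingers close. It gives the time, the measured TCP pose, the force and the opening at its end, in the units of the state.
- sense(): the state, without advancing time (a new reading comes with each control period).
- capture(name): name is "scene" or "top" or "wrist"; returns the picture (400x640x3 uint8, red, green, blue); there is no depth.
- camera_info(name): a dict with "fx", "fy", "cx", "cy" (pixels), "k1" (the pictures are not rectified: a ray, as slopes to the right and down, at radius r is drawn at 1 + k1 r^2 times it, then the intrinsics apply), "rvec" (rotation vector, rad) and "tvec" (3), from world to camera coordinates, as OpenCV has them. Camera axes: x right, y down, z forward; pixel columns grow to the right and rows downward; lengths in m; the calibration is good to about 2 mm. A picture is of the moment at which its call begins: read the wrist's pose just before it. camera_info takes no time and is no camera call; for the wrist camera it gives the pose at the moment of the call.
- finish_job(): hands the job in, once; it reports no verdict.
The state is a dict: "time_s": time; "joints": joint angles; "joint_velocities": joint speeds; "effort": joint torques, N m; "tcp_pos": TCP position; "ee_rot": TCP orientation; "wrist_force": force on the tool from outside, world axes, zero at the start; "moment": the same for the moment, N m; "gripper_width": opening from 0.0 (shut) to 1.0 (fully open).
Only numpy, scipy, OpenCV 4.12 (cv2) and the standard library are available. Lean on these libraries where they do the work, as an engineer would, in place of code of your own. Each camera call takes 0.05 s, during which the arm holds its last target. There are 200 camera calls.

## Working session

There is one attempt and no reset: what is moved stays moved. The work goes in short steps, Python scripts to look and compute and a tool call to move; the robot and the scene stay as the last step left them, time stands still between calls to the robot, and variables do not carry over. Pictures are saved under pics/ and viewed, about 8 in all and at most 12, crops included, and the job is handed in when it is done.

Besides the shell and the picture viewer there is one more tool, called after "Call:" as name(argument=value, ...), one argument or row to a line, values as JSON. jog_arm: Moves the arm, as the interface text tells. Its arguments: {"type":"object","properties":{"series":{"type":"array","items":{"type":"array"}}},"required":["series"]}

```bash
ls; mkdir -p pics
cat > h.py <<'E'
from station import *
import numpy as np, cv2
def cam(n):
    c=camera_info(n); R=cv2.Rodrigues(np.array(c["rvec"],float))[0]; t=np.array(c["tvec"],float); return c,R,t
def pix2w(n,uv,z):
    c,R,t=cam(n); o=-R.T@t; out=[]
    for u,v in uv:
        d=np.array([(u-c["cx"])/c["fx"],(v-c["cy"])/c["fy"]]); p=d.copy()
        for _ in range(20): p=d/(1+c["k1"]*(p@p))
        r=R.T@np.array([p[0],p[1],1]); out.append((o+r*(z-o[2])/r[2]))
    return np.array(out)
def w2pix(n,P):
    c,R,t=cam(n); q=np.atleast_2d(P)@R.T+t; p=q[:,:2]/q[:,2:]; p=p*(1+c["k1"]*(p**2).sum(1,keepdims=True))
    return p*[c["fx"],c["fy"]]+[c["cx"],c["cy"]]
def save(n,f,crop=None,k=1):
    im=capture(n)[:,:,::-1]
    if crop: x0,y0,x1,y1=crop; im=im[y0:y1,x0:x1]
    im=cv2.resize(im,None,fx=k,fy=k,interpolation=cv2.INTER_CUBIC); cv2.imwrite("pics/"+f,im)
E
python3 - <<'E'
from h import *
save("top","top1.png",k=1.25); save("scene","scene1.png")
s=sense(); print(s)
for n in("top","scene","wrist"):
    c,R,t=cam(n); print(n,c,-R.T@t)
E
```

```text
pics
{'time_s': 0.1, 'joints': array([ 8.36837920e+01,  2.20857006e+01,  3.86306413e-01, -2.51935729e-02,
       -6.84119089e+01, -1.48182727e+01]), 'joint_velocities': array([ 0.06203663,  0.02457248,  0.11714508,  0.03822776, -0.00248721,
       -0.04720171]), 'effort': array([-9.62045488e-05, -3.91687846e+01,  1.87937200e+01,  4.23195675e+00,
        1.34698363e-02, -6.95913991e-05]), 'tcp_pos': array([0.22512034, 0.58245578, 0.22156733]), 'ee_rot': array([[-3.60708849e-01, -6.20097355e-04,  9.32678263e-01],
       [-9.32676362e-01, -1.88579734e-03, -3.60709368e-01],
       [ 1.98251711e-03, -9.99998030e-01,  1.01873642e-04]]), 'wrist_force': array([-0.96084054,  1.04820634,  0.57295949]), 'moment': array([-0.02413806,  0.04288329,  0.01223717]), 'gripper_width': 1.0013685204743545}
top {'fx': 436.4581060328282, 'fy': 436.4581060328282, 'cx': 316.5168844660305, 'cy': 203.54518976872464, 'k1': -0.10072996522214189, 'rvec': array([ 2.16433693, -2.15569149,  0.14656438]), 'tvec': array([-0.00496708,  0.60698162,  0.92199887])} [0.48558648 0.00565062 0.99131585]
scene {'fx': 418.37427768704237, 'fy': 418.37427768704237, 'cx': 319.74686013841057, 'cy': 194.9715273282706, 'k1': -0.08059006631957061, 'rvec': array([ 0.93505689,  2.29191469, -1.28636972]), 'tvec': array([ 0.39233897, -0.1582231 ,  1.44319715])} [1.18339244 0.67992837 0.63171369]
wrist {'fx': 348.14703426839077, 'fy': 348.14703426839077, 'cx': 321.7310521137188, 'cy': 195.7718307146078, 'k1': -0.07672313967706347, 'rvec': array([-1.6694503 ,  2.43819449,  0.35466237]), 'tvec': array([ 0.6254085 , -0.03432485,  0.39133533])} [0.30007907 0.55531105 0.38345732]
```

View pics/top1.png

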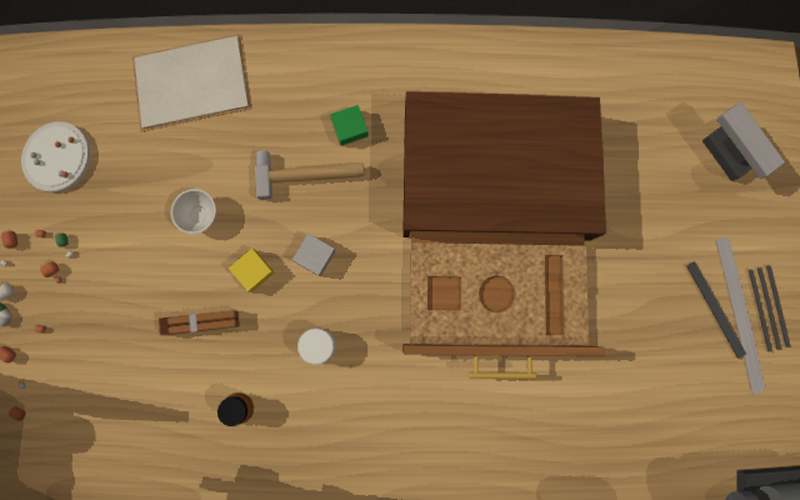

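The top view shows, at 1.25x:
- **Bench block candidates:** grey (314,254), green (349,124), yellow (250,270). Bare grey steel fits the description.
- **Pot:** plain white cylinder at (316,346). The dish at (193,212) and the white tray at (55,157) are not it.
- **Clamp:** (198,322).
- **Drawer:** open, with recesses at (444,293), (497,294) and (554,295). The handle is at (502,376).

I'll confirm these in enlarged crops.

Run:
```python
from h import *
save("top","c1.png",(115,175,315,310),4); save("top","c2.png",(315,175,495,310),4)
```

```text
(no output)
```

View pics/c1.png

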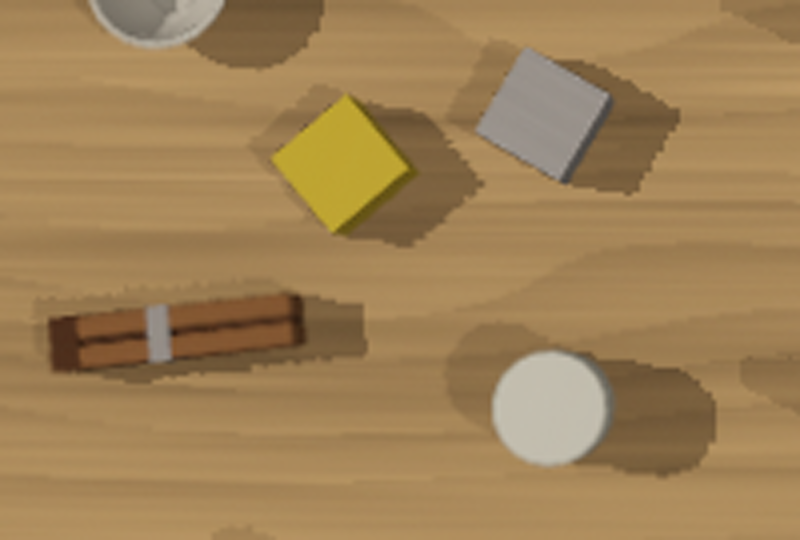

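View pics/c2.png

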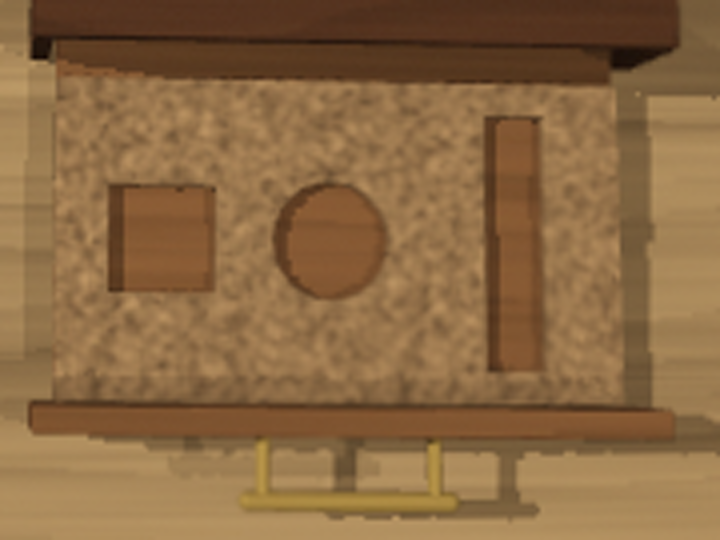

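Grey steel block at c1 (543,115), square and unpainted. Clamp with its steel band at (176,331), pot at (550,408). The three recesses are clear in c2.

Run:
```python
from h import *
np.set_printoptions(precision=4,suppress=True)
def m(name,pts,z,x0,y0=175):
    p=(np.array(pts)+.5)/4-.5+[x0,y0]; w=pix2w("top",p,z); print(name,w[:,:2].tolist() if 0 else w[:,:2].round(4).tolist(),"c",w.mean(0)[:2].round(4)); return w
b=m("block",[(527,48),(611,97),(565,183),(476,131)],.03,115)
for i in range(4):
    d=b[(i+1)%4]-b[i]; print(np.linalg.norm(d),np.degrees(np.arctan2(d[1],d[0])))
m("pot",[(493,408),(608,408),(550,350),(550,465)],.046,115)
c=m("clamp",[(50,318),(54,371),(302,343),(298,292)],.028,115)
d=c[0]+c[1]-c[2]-c[3];print(np.linalg.norm(d)/2,np.degrees(np.arctan2(d[1],d[0])))
m("sq",[(108,184),(215,186),(215,291),(108,292)],.02,315)
m("ci",[(273,240),(387,240),(330,182),(330,299)],.02,315)
o=m("ob",[(486,116),(541,117),(544,371),(488,370)],.02,315)
d=o[0]+o[1]-o[2]-o[3];print(np.linalg.norm(d)/2,np.degrees(np.arctan2(d[1],d[0])))
m("handle",[(240,500),(457,502)],.042,315)
m("front",[(30,402),(675,412)],.064,315)
m("chest",[(30,55),(628,65)],.081,315)
```

```text
block [[0.6455, 0.1542], [0.6181, 0.1067], [0.57, 0.1314], [0.5987, 0.1816]] c [0.608  0.1435]
0.05487023056712166 -119.98608289772059
0.05404921745242894 152.87046222637053
0.057832158320461784 60.236251696156884
0.05420713567939192 -30.269274376531854
pot [[0.4471, 0.1659], [0.4476, 0.104], [0.4783, 0.1357], [0.4171, 0.1347]] c [0.4475 0.135 ]
clamp [[0.4927, 0.4195], [0.4633, 0.4158], [0.4807, 0.2757], [0.5087, 0.2789]] c [0.4864 0.3475]
0.14131736711703713 96.79343506489192
sq [[0.5711, -0.0589], [0.5702, -0.1189], [0.5117, -0.1183], [0.511, -0.0588]] c [ 0.541  -0.0887]
ci [[0.5401, -0.1511], [0.5402, -0.2154], [0.5727, -0.1838], [0.5073, -0.1826]] c [ 0.54   -0.1832]
ob [[0.6104, -0.2738], [0.61, -0.3056], [0.4669, -0.3029], [0.4677, -0.271]] c [ 0.5387 -0.2883]
0.1429355222140233 -1.098568953904792
handle [[0.3989, -0.1281], [0.3971, -0.2462]] c [ 0.398  -0.1872]
front [[0.452, -0.0146], [0.4454, -0.3603]] c [ 0.4487 -0.1875]
chest [[0.6339, -0.0139], [0.6305, -0.3349]] c [ 0.6322 -0.1744]
```

Add to h.py:
```python
def plan(x,y,z,theta):
    """shift in present tool axes to (x,y,z) and turn about tool axes to pointing down with jaw axis at theta (mod 180)"""
    from scipy.spatial.transform import Rotation as Ro
    s=sense(); R=s["ee_rot"]; p=s["tcp_pos"]; best=None
    for t in (theta,theta+180):
        a=np.radians(t); X=np.array([np.cos(a),np.sin(a),0]); Y=np.array([0,0,-1.]); T=np.column_stack([X,Y,np.cross(X,Y)])
        rv=Ro.from_matrix(R.T@T).as_rotvec(degrees=True)
        if best is None or np.linalg.norm(rv)<np.linalg.norm(best): best=rv
    print("t %.2f pos %s jaw %.2f q6 %.0f F %s w %.1f"%(s["time_s"],p.round(4),np.degrees(np.arctan2(R[1,0],R[0,0]))%180,s["joints"][5],s["wrist_force"].round(1),87*s["gripper_width"]))
    print("shift",(R.T@(np.array([x,y,z])-p)).round(4),"turn",best.round(2))
```

```text
(no output)
```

Call:
jog_arm(
  series=[
    [[0.027,0.0045,0.0515],[0,0,0],0.087],
    [[0.027,0.0045,0.0515],[0,0,0],0.087],
    [[0.027,0.0045,0.0515],[0,0,0],0.087],
    [[0.027,0.0045,0.0515],[0,0,0],0.087],
    [[0.027,0.0045,0.0515],[0,0,0],0.087],
    [[0.027,0.0045,0.0515],[0,0,0],0.087],
    [[0.027,0.0045,0.0515],[0,0,0],0.087],
    [[0.027,0.0045,0.0515],[0,0,0],0.087],
    [[0.027,0.0045,0.0515],[0,8.9,0],0.087],
    [[0,0,0],[0,0,0],0.087],
  ],
)

```text
time_s: 1.45
tcp_pos: [0.5715, 0.1859, 0.1808]
ee_rot: [[-0.506, -0.002, 0.863], [-0.863, -0.001, -0.506], [0.002, -1.0, -0.001]]
wrist_force: [-0.7, -0.5, -0.5]
gripper_width: 0.998
```

Run:
```python
from h import *
save("wrist","w1.png",k=1.25); plan(.608,.1435,.06,60.2)
print(w2pix("wrist",[[.608,.1435,.03]])*1.25)
```

```text
t 1.50 pos [0.5706 0.1874 0.1812] jaw 59.78 q6 26 F [-0.6 -0.1  0.8] w 87.1
shift [0.019  0.1212 0.0545] turn [ 0.05 -0.42  0.07]
[[431.00493074 151.90837175]]
```

View pics/w1.png

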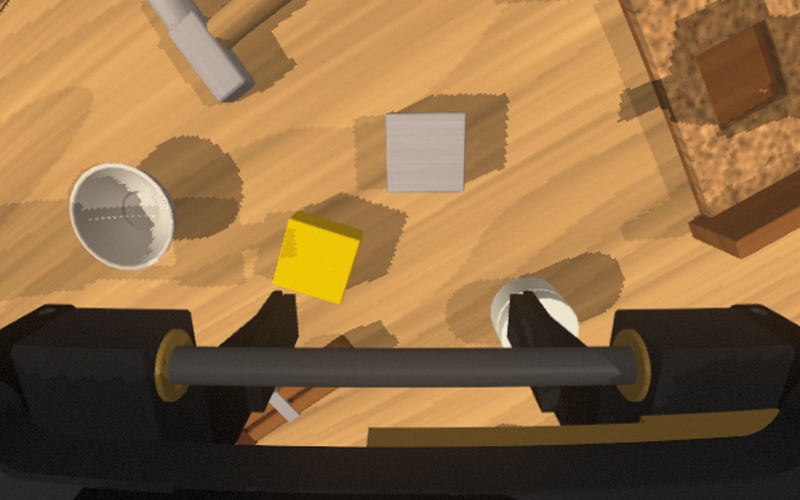

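Wrist view: block at (425,152), square to the image, within 5 mm of prediction. Yellow decoy at (318,257) is clear of the fingers.

Call:
jog_arm(
  series=[
    [[0.009,0,0.027],[0,0,0],0.087],
    [[0.008,0.02,0.0275],[0,-0.4,0],0.087],
    [[0,0.05,0],[0,0,0],0.087],
    [[0,0.045,0],[0,0,0],0.087],
    [[0,0,0],[0,0,0],0.087],
    [[0,0,0],[0,0,0],0.087],
  ],
)

```text
time_s: 2.25
tcp_pos: [0.6098, 0.1486, 0.0691]
ee_rot: [[-0.492, 0.003, 0.87], [-0.87, 0.001, -0.492], [-0.002, -1.0, 0.002]]
wrist_force: [0.5, 0.1, 0.9]
gripper_width: 0.998
```

Run:
```python
from h import *
save("wrist","w2.png",k=1); plan(.608,.1435,.012,60.2)
P=pix2w("wrist",[(420/1,150)],.03);print(P)
im=capture("wrist"); hsv=cv2.cvtColor(im,cv2.COLOR_RGB2HSV)
m=((hsv[:,:,1]<40)&(hsv[:,:,2]>110)).astype(np.uint8)
n,l,st,ce=cv2.connectedComponentsWithStats(m)
for i in range(1,n):
    if st[i,4]>800:
        c=cv2.findContours((l==i).astype(np.uint8),0,2)[0][0]; r=cv2.minAreaRect(c); print(st[i],ce[i],r,pix2w("wrist",[r[0]],.03))
```

```text
t 2.30 pos [0.6101 0.1486 0.0697] jaw 60.48 q6 32 F [ 0.3  0.5 -0. ] w 87.2
shift [0.0057 0.0577 0.0005] turn [-0.17  0.28 -0.2 ]
[[0.62382227 0.07664791 0.03      ]]
[  15   23  108  137 5278] [66.48806366 89.74649488] ((66.72010040283203, 90.70486450195312), (150.63124084472656, 43.255592346191406), 56.481990814208984) [[0.75725898 0.23872003 0.03      ]]
[ 284  180   91   83 6149] [327.90291104 224.99284436] ((328.9999694824219, 220.99996948242188), (89.99998474121094, 81.99998474121094), -0.0) [[0.61146373 0.14453549 0.03      ]]
```

Call:
jog_arm(
  series=[
    [[0.0035,0.03,0],[0,0,0],0.087],
    [[0,0.027,0],[0,0,0],0.087],
    [[0,0,0],[0,0,0],0.087],
    [[0,0,0],[0,0,0],0.045],
    [[0,0,0],[0,0,0],0.045],
    [[0,0,0],[0,0,0],0.045],
    [[0,0,0],[0,0,0],0.045],
    [[0,0,0],[0,0,0],0.045],
  ],
)

```text
time_s: 3.35
tcp_pos: [0.6077, 0.1447, 0.0107]
ee_rot: [[-0.494, 0.002, 0.869], [-0.869, 0.001, -0.494], [-0.002, -1.0, 0.001]]
wrist_force: [0.0, 1.4, 1.8]
gripper_width: 0.639
```

Call:
jog_arm(
  series=[
    [[0,-0.03,0],[0,0,0],0.045],
    [[0,-0.04,0],[0,-9.6,0],0.045],
    [[0,-0.035,0],[0,-9.6,0],0.045],
    [[0,0,0],[0,-9.5,0],0.045],
    [[0.047,0,-0.0126],[0,0,0],0.045],
    [[0.047,0,-0.0126],[0,0,0],0.045],
    [[0.047,0,-0.0126],[0,0,0],0.045],
    [[0.047,0,-0.0126],[0,0,0],0.045],
    [[0.047,0,-0.0126],[0,0,0],0.045],
    [[0,0,0],[0,0,0],0.045],
  ],
)

```text
time_s: 4.6
tcp_pos: [0.5359, -0.0926, 0.1125]
ee_rot: [[-0.022, -0.008, 1.0], [-1.0, 0.0, -0.022], [-0.0, -1.0, -0.008]]
wrist_force: [-0.3, 0.7, -7.3]
gripper_width: 0.645
```

Run:
```python
from h import *
plan(.541,-.0887,.06,89.1)
```

```text
t 4.60 pos [ 0.5359 -0.0926  0.1125] jaw 88.73 q6 82 F [-0.3  0.7 -7.3] w 56.1
shift [-0.004   0.0525  0.0054] turn [ 0.44 -0.37 -0.01]
```

Call:
jog_arm(
  series=[
    [[-0.004,0.03,0.005],[0.4,-0.4,0],0.045],
    [[0,0.025,0],[0,0,0],0.045],
    [[0,0,0],[0,0,0],0.045],
    [[0,0,0],[0,0,0],0.045],
  ],
)

```text
time_s: 5.1
tcp_pos: [0.5457, -0.0856, 0.0602]
ee_rot: [[-0.009, 0.007, 1.0], [-1.0, -0.0, -0.009], [0.0, -1.0, 0.007]]
wrist_force: [-0.5, 0.9, -7.1]
gripper_width: 0.64
```

Run:
```python
from h import *
plan(.541,-.0887,.06,89.1); save("wrist","w3.png",k=1.25)
```

```text
t 5.10 pos [ 0.5457 -0.0856  0.0602] jaw 89.51 q6 81 F [-0.5  0.9 -7.1] w 55.7
shift [ 0.0032  0.0002 -0.0047] turn [-0.4   0.41  0.01]
```

View pics/w3.png

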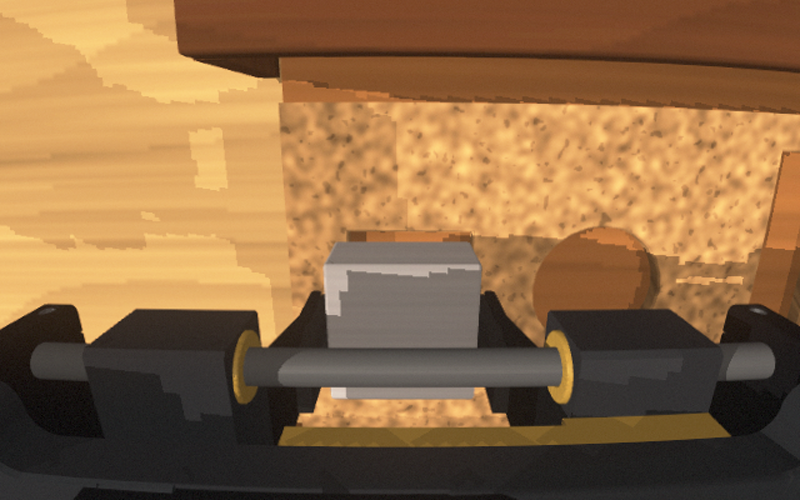

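Run:
```python
from h import *
np.set_printoptions(precision=4,suppress=True)
plan(.541,-.0887,.06,89.1)
f=lambda p,z: pix2w("wrist",(np.array(p)+.5)/1.25-.5,z)
print("block bottom edge",f([(332,242),(476,242)],.0495)); print("top edge",f([(327,265),(481,265)],.0795))
print("pocket edge",f([(347,232),(472,233)],.020))
print("circle l/r",f([(534,285),(660,285),(598,227)],.020))
```

```text
t 5.15 pos [ 0.5462 -0.0856  0.0608] jaw 89.51 q6 81 F [ 0.3  0.  -6.7] w 55.9
shift [ 0.0032  0.0008 -0.0052] turn [-0.49  0.41  0.  ]
block bottom edge [[ 0.5761 -0.0556  0.0495]
 [ 0.5756 -0.1155  0.0495]]
top edge [[ 0.5762 -0.0585  0.0795]
 [ 0.5757 -0.1124  0.0795]]
pocket edge [[ 0.5728 -0.0581  0.02  ]
 [ 0.5717 -0.1185  0.02  ]]
circle l/r [[ 0.5444 -0.1509  0.02  ]
 [ 0.5433 -0.2174  0.02  ]
 [ 0.5743 -0.1805  0.02  ]]
```

Block is held square, with its +x lower edge at (332–476,242) just short of the pocket's +x edge at (347–472,232). It needs about 6 mm back and 3 mm right.

Call:
jog_arm(
  series=[
    [[0.0028,0,-0.006],[-0.4,0.5,0],0.045],
    [[0,0.014,0],[0,0,0],0.045],
    [[0,0.009,0],[0,0,0],0.045],
    [[0,0,0],[0,0,0],0.045],
    [[0,0,0],[0,0,0],0.045],
    [[0,0,0],[0,0,0],0.045],
  ],
)

```text
time_s: 5.9
tcp_pos: [0.5398, -0.0886, 0.0373]
ee_rot: [[-0.018, 0.001, 1.0], [-1.0, 0.0, -0.018], [-0.0, -1.0, 0.001]]
wrist_force: [0.5, 0.6, -6.9]
gripper_width: 0.64
```

Run:
```python
from h import *
plan(.540,-.0884,.0227,89.0); save("wrist","w4.png",(230,160,420,320),4)
```

```text
t 5.90 pos [ 0.5398 -0.0886  0.0373] jaw 88.98 q6 81 F [ 0.5  0.6 -6.9] w 55.7
shift [-0.0002  0.0146  0.0002] turn [-0.05 -0.02 -0.  ]
```

View pics/w4.png

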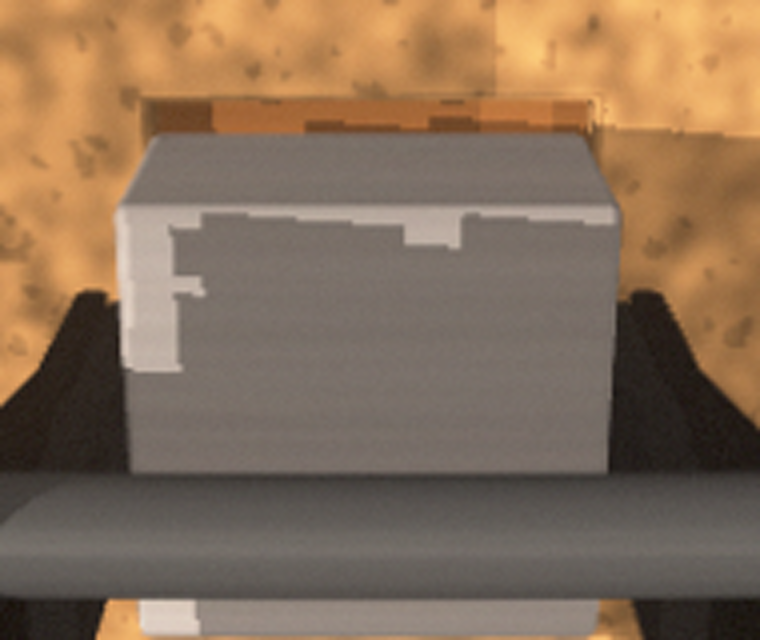

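Pocket edge spans (142–596,98). The block's lower edge spans (153–582,134), centred, just short of the pocket's +x edge.

Run:
```python
from h import *
np.set_printoptions(precision=4,suppress=True)
f=lambda p,z: pix2w("wrist",(np.array(p)+.5)/4-.5+[230,160],z)
print(f([(153,134),(584,134)],.0266)); print(f([(118,207),(618,207)],.0566)); print(f([(142,98),(596,98)],.020))
plan(.540,-.0884,.0227,89.0)
```

```text
[[ 0.5702 -0.0602  0.0266]
 [ 0.5692 -0.116   0.0266]]
[[ 0.5707 -0.0609  0.0566]
 [ 0.5696 -0.1152  0.0566]]
[[ 0.5734 -0.058   0.02  ]
 [ 0.5722 -0.1185  0.02  ]]
t 5.95 pos [ 0.5397 -0.0886  0.0373] jaw 88.97 q6 81 F [-0.3  0.3 -6.6] w 55.6
shift [-0.0002  0.0146  0.0003] turn [-0.05 -0.03 -0.  ]
```

Call:
jog_arm(
  series=[
    [[0,0.006,0.001],[0,0,0],0.045],
    [[0,0.005,0],[0,0,0],0.045],
    [[0,0.002,0],[0,0,0],0.045],
    [[0,0.001,0],[0,0,0],0.045],
    [[0,0,0],[0,0,0],0.045],
    [[0,0,0],[0,0,0],0.045],
  ],
)

```text
time_s: 6.7
tcp_pos: [0.5405, -0.0886, 0.0231]
ee_rot: [[-0.018, 0.0, 1.0], [-1.0, 0.0, -0.018], [-0.0, -1.0, 0.0]]
wrist_force: [0.7, -0.2, -6.9]
gripper_width: 0.64
```

Call:
jog_arm(
  series=[
    [[0,0.0006,0],[0,0,0],0.045],
    [[0,0.0004,0],[0,0,0],0.045],
    [[0,0,0],[0,0,0],0.045],
    [[0,0,0],[0,0,0],0.045],
  ],
)

```text
time_s: 7.2
tcp_pos: [0.5405, -0.0886, 0.0227]
ee_rot: [[-0.018, 0.001, 1.0], [-1.0, -0.0, -0.018], [0.0, -1.0, 0.001]]
wrist_force: [-2.9, -0.0, 2.1]
gripper_width: 0.642
```

Call:
jog_arm(
  series=[
    [[0,0,0],[0,0,0],0.072],
    [[0,0,0],[0,0,0],0.072],
    [[0,0,0],[0,0,0],0.072],
    [[0,-0.04,0],[0,0,0],0.072],
    [[0,-0.06,0],[0,0,0],0.072],
    [[-0.0445,0,-0.0194],[0,0,0],0.087],
    [[-0.0445,0,-0.0194],[0,0,0],0.087],
    [[-0.0445,0,-0.0194],[0,0,0],0.087],
    [[-0.0445,0,-0.0194],[0,0,0],0.087],
    [[-0.0445,0,-0.0194],[0,0,0],0.087],
  ],
)

```text
time_s: 8.45
tcp_pos: [0.4469, 0.1371, 0.1223]
ee_rot: [[-0.018, 0.001, 1.0], [-1.0, 0.001, -0.018], [-0.001, -1.0, 0.001]]
wrist_force: [1.1, 0.1, 0.1]
gripper_width: 0.995
```

Call:
jog_arm(
  series=[
    [[0,0,0],[0,0,0],0.087],
    [[0,0,0],[0,0,0],0.087],
  ],
)

```text
time_s: 8.7
tcp_pos: [0.4474, 0.1357, 0.1221]
ee_rot: [[-0.017, 0.0, 1.0], [-1.0, 0.0, -0.017], [-0.0, -1.0, 0.0]]
wrist_force: [-0.3, -0.9, -0.2]
gripper_width: 1.0
```

Run:
```python
from h import *
np.set_printoptions(precision=4,suppress=True)
plan(.4475,.135,.013,89.0); save("wrist","w5.png",k=1.25)
P=[[.4475+.031*np.cos(a),.135+.031*np.sin(a),.046] for a in np.radians(range(0,360,90))]; print(w2pix("wrist",P)*1.25)
# block in drawer, top view
im=capture("top"); cv2.imwrite("pics/c3.png",cv2.resize(im[175:310,315:495,::-1],None,fx=4,fy=4,interpolation=cv2.INTER_CUBIC))
```

```text
t 8.70 pos [0.4474 0.1357 0.1221] jaw 89.00 q6 52 F [-0.3 -0.9 -0.2] w 87.0
shift [0.0007 0.1091 0.0001] turn [-0.01  0.   -0.  ]
[[403.112  207.0514]
 [350.4524 260.8451]
 [405.0518 308.9926]
 [457.8406 258.8581]]
```

View pics/w5.png

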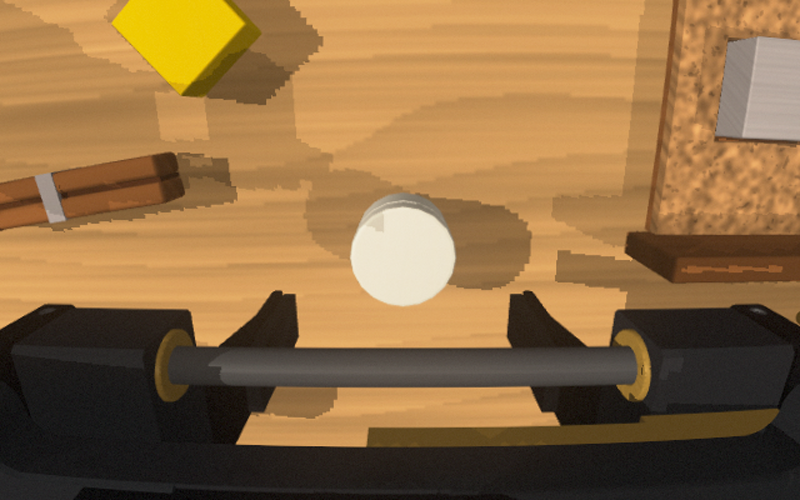

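Pot top at (403,256) matches prediction within about 1 mm. Block sits in its pocket at right. Picked up next: the pot.

Call:
jog_arm(
  series=[
    [[0,0.05,0.0005],[0,0,0],0.087],
    [[0,0.045,0],[0,0,0],0.087],
    [[0,0.012,0],[0,0,0],0.087],
    [[0,0,0],[0,0,0],0.087],
    [[0,0,0],[0,0,0],0.045],
    [[0,0,0],[0,0,0],0.045],
    [[0,0,0],[0,0,0],0.045],
    [[0,0,0],[0,0,0],0.045],
    [[0,0,0],[0,0,0],0.045],
  ],
)

```text
time_s: 9.93
tcp_pos: [0.4482, 0.1359, 0.0158]
ee_rot: [[-0.018, 0.001, 1.0], [-1.0, 0.0, -0.018], [-0.0, -1.0, 0.001]]
wrist_force: [-1.4, -0.3, 5.8]
gripper_width: 0.709
```

Call:
jog_arm(
  series=[
    [[0,-0.04,0],[0,0,0],0.045],
    [[0,-0.05,0],[0,0,0],0.045],
    [[0.053,0,0.0164],[0,0,0],0.045],
    [[0.053,0,0.0164],[0,0,0],0.045],
    [[0.053,0,0.0164],[0,0,0],0.045],
    [[0.053,0,0.0164],[0,0,0],0.045],
    [[0.053,0,0.0164],[0,0,0],0.045],
    [[0.0525,0,0.0165],[0,0,0],0.045],
    [[0,0,0],[0,0,0],0.045],
    [[0,0,0],[0,0,0],0.045],
  ],
)

```text
time_s: 11.18
tcp_pos: [0.5397, -0.1835, 0.1042]
ee_rot: [[-0.019, -0.002, 1.0], [-1.0, 0.001, -0.019], [-0.001, -1.0, -0.002]]
wrist_force: [-0.5, -0.5, -1.8]
gripper_width: 0.705
```

Run:
```python
from h import *
plan(.541,-.1833,.04,89.0)
```

```text
t 11.18 pos [ 0.5397 -0.1835  0.1042] jaw 88.91 q6 91 F [-0.5 -0.5 -1.8] w 61.3
shift [-0.0002  0.0641  0.0015] turn [ 0.12 -0.09 -0.04]
```

Call:
jog_arm(
  series=[
    [[0,0.035,0.001],[0,0,0],0.045],
    [[0,0.025,0],[0,0,0],0.045],
    [[0,0.003,0],[0,0,0],0.045],
    [[0,0,0],[0,0,0],0.045],
    [[0,0,0],[0,0,0],0.045],
  ],
)

```text
time_s: 11.8
tcp_pos: [0.5426, -0.1833, 0.0434]
ee_rot: [[-0.017, 0.003, 1.0], [-1.0, -0.0, -0.017], [0.0, -1.0, 0.003]]
wrist_force: [-0.1, -0.1, -1.4]
gripper_width: 0.705
```

Run:
```python
from h import *
plan(.541,-.1833,.0278,89.0); save("wrist","w6.png",(230,150,420,320),3.5)
s=sense(); 
cx,cy=s["tcp_pos"][:2]
A=np.radians(range(0,181,45))
print("pocket rim",((w2pix("wrist",[[.541+.033*np.cos(a-1.57),-.1833+.033*np.sin(a-1.57),.02] for a in A])-[230,150])*3.5).round())
```

```text
t 11.80 pos [ 0.5426 -0.1833  0.0434] jaw 89.02 q6 91 F [-0.1 -0.1 -1.4] w 61.3
shift [ 0.      0.0156 -0.0017] turn [-0.15  0.02  0.01]
pocket rim [[526. 310.]
 [470. 176.]
 [323. 120.]
 [178. 181.]
 [127. 317.]]
```

View pics/w6.png

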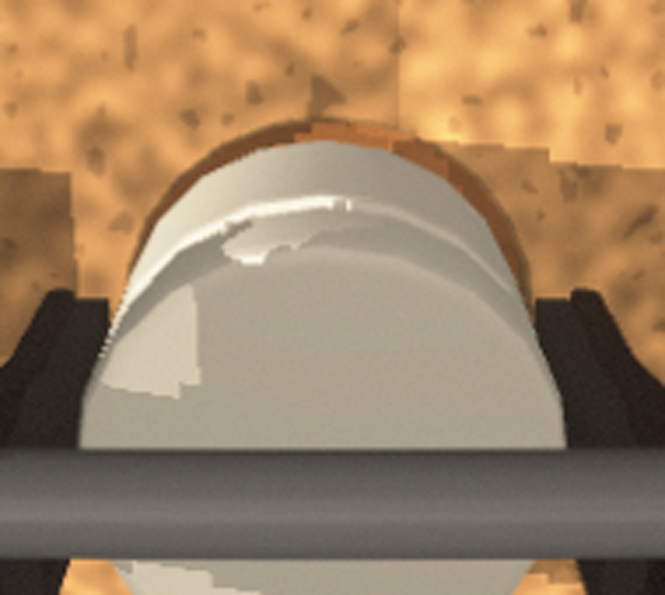

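Rim's far point is at (325,119), matching prediction. The pot's lower edge is at (323,142).

Run:
```python
from h import *
f=lambda p,z: pix2w("wrist",(np.array(p)+.5)/3.5-.5+[230,150],z)
print(f([(324,142)],.0276)); print(f([(325,119)],.02)); print("pot top l/r",f([(79,405),(566,405)],.0736))
plan(.541,-.1833,.0278,89.0)
```

```text
[[ 0.57269148 -0.18323161  0.0276    ]]
[[ 0.5743178 -0.1834319  0.02     ]]
pot top l/r [[ 0.55314048 -0.15322903  0.0736    ]
 [ 0.55205808 -0.21199624  0.0736    ]]
t 11.85 pos [ 0.5425 -0.1834  0.0433] jaw 89.00 q6 91 F [ 0.7 -0.2 -1.4] w 61.0
shift [-0.0001  0.0155 -0.0016] turn [-0.14  0.    0.01]
```

Call:
jog_arm(
  series=[
    [[0,0.007,-0.0005],[0,0,0],0.045],
    [[0,0.006,0],[0,0,0],0.045],
    [[0,0.002,0],[0,0,0],0.045],
    [[0,0.001,0],[0,0,0],0.045],
    [[0,0,0],[0,0,0],0.045],
    [[0,0,0],[0,0,0],0.045],
  ],
)

```text
time_s: 12.6
tcp_pos: [0.5419, -0.1837, 0.0278]
ee_rot: [[-0.017, 0.002, 1.0], [-1.0, -0.0, -0.017], [0.0, -1.0, 0.002]]
wrist_force: [-4.1, 2.0, 9.3]
gripper_width: 0.707
```

Call:
jog_arm(
  series=[
    [[0,0,0],[0,0,0],0.078],
    [[0,0,0],[0,0,0],0.078],
    [[0,0,0],[0,0,0],0.078],
    [[0,-0.04,0],[0,0,0],0.078],
    [[0,-0.06,0],[0,0,0],0.078],
    [[-0.053,0,-0.0065],[0,0,0],0.087],
    [[-0.053,0,-0.0065],[0,0,0],0.087],
    [[-0.053,0,-0.0065],[0,0,0],0.087],
    [[-0.053,0,-0.0065],[0,0,0],0.087],
    [[-0.053,0,-0.0065],[0,0,0],0.087],
  ],
)

```text
time_s: 13.85
tcp_pos: [0.5131, 0.0835, 0.1259]
ee_rot: [[-0.018, 0.0, 1.0], [-1.0, -0.0, -0.018], [0.0, -1.0, 0.0]]
wrist_force: [-0.1, -1.6, -0.6]
gripper_width: 0.999
```

Call:
jog_arm(
  series=[
    [[-0.053,0,-0.0065],[0,0,0],0.087],
    [[-0.053,0,-0.0065],[0,0,0],0.087],
    [[-0.053,0,-0.0065],[0,10.2,0],0.087],
    [[-0.05,0,0],[0,10.2,0],0.087],
    [[-0.045,0,0],[0,10.2,0],0.087],
    [[0,0,0],[0,10.2,0],0.087],
    [[0,0,0],[0,10.2,0],0.087],
    [[0,0,0],[0,10.2,0],0.087],
    [[0,0,0],[0,10.2,0],0.087],
    [[0,0,0],[0,10.2,0],0.087],
  ],
)

```text
time_s: 15.1
tcp_pos: [0.5229, 0.332, 0.1255]
ee_rot: [[-0.992, -0.001, 0.122], [-0.122, -0.001, -0.992], [0.001, -1.0, 0.001]]
wrist_force: [0.2, -0.5, 0.0]
gripper_width: 1.002
```

Run:
```python
from h import *
plan(.4864,.3475,.10,6.8)
```

```text
t 15.10 pos [0.5229 0.332  0.1255] jaw 7.03 q6 -40 F [ 0.2 -0.5  0. ] w 87.1
shift [ 0.0343  0.0255 -0.0198] turn [-0.03  0.23  0.04]
```

Call:
jog_arm(
  series=[
    [[0.034,0.0,-0.008],[0,0.2,0],0.087],
    [[0,0,0],[0,0,0],0.087],
    [[0,0,0],[0,0,0],0.087],
    [[0,0,0],[0,0,0],0.087],
  ],
)

```text
time_s: 15.6
tcp_pos: [0.4888, 0.3358, 0.1259]
ee_rot: [[-0.992, 0.0, 0.124], [-0.124, 0.0, -0.992], [-0.0, -1.0, 0.0]]
wrist_force: [-0.1, 1.1, -0.2]
gripper_width: 0.999
```

Run:
```python
from h import *
plan(.4864,.3475,.10,6.8); save("wrist","w7.png",k=1.25)
```

```text
t 15.60 pos [0.4888 0.3358 0.1259] jaw 7.15 q6 -43 F [-0.1  1.1 -0.2] w 86.9
shift [ 0.0009  0.0259 -0.0119] turn [-0.    0.35 -0.01]
```

View pics/w7.png

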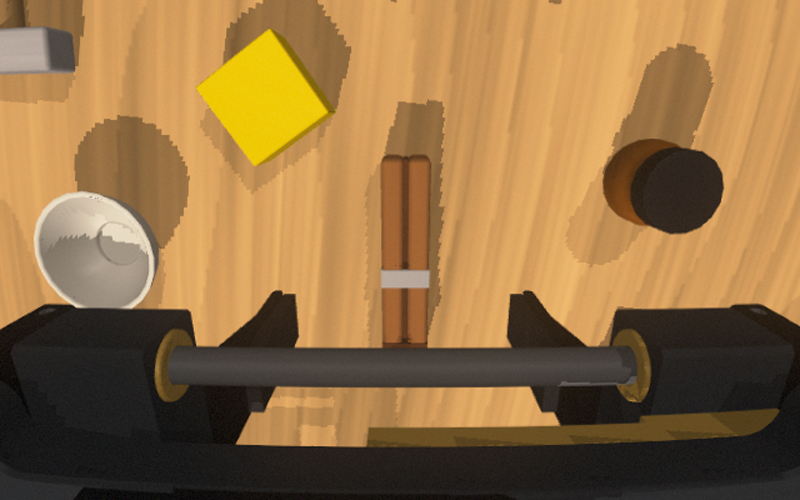

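Clamp lies straight in view, from (406,156) to (405,348), with its band at y 279. Dish (97,250) and jar (675,190) are outside the finger span.

Run:
```python
from h import *
f=lambda p,z: pix2w("wrist",(np.array(p)+.5)/1.25-.5,z)
P=f([(382,200),(430,200),(382,320),(429,320),(406,156),(405.5,348),(405,279)],.028); print(P.round(4))
d=(P[2]+P[3]-P[0]-P[1]); print(np.degrees(np.arctan2(d[1],d[0])))
plan(*P[4:6,:2].mean(0),.10,np.degrees(np.arctan2(d[1],d[0]))-90)
```

```text
[[0.506  0.3089 0.028 ]
 [0.4772 0.3053 0.028 ]
 [0.4972 0.3884 0.028 ]
 [0.4665 0.3846 0.028 ]
 [0.4949 0.281  0.028 ]
 [0.4793 0.4072 0.028 ]
 [0.4858 0.3579 0.028 ]]
97.00372164731753
t 15.65 pos [0.4888 0.3357 0.1259] jaw 7.14 q6 -43 F [ 0.   0.3 -0.1] w 86.9
shift [ 0.0006  0.0259 -0.0086] turn [ 0.    0.14 -0.01]
```

Call:
jog_arm(
  series=[
    [[0,0.05,0],[0,0.1,0],0.087],
    [[0,0.05,0],[0,0,0],0.06],
    [[0,0.013,0],[0,0,0],0.06],
    [[0,0,0],[0,0,0],0.05],
    [[0,0,0],[0,0,0],0.02],
    [[0,0,0],[0,0,0],0.02],
    [[0,0,0],[0,0,0],0.02],
    [[0,0,0],[0,0,0],0.02],
    [[0,0,0],[0,0,0],0.02],
  ],
)

```text
time_s: 16.77
tcp_pos: [0.4884, 0.336, 0.0139]
ee_rot: [[-0.992, 0.001, 0.123], [-0.123, 0.0, -0.992], [-0.001, -1.0, -0.0]]
wrist_force: [-1.9, -0.2, 5.5]
gripper_width: 0.342
```

Call:
jog_arm(
  series=[
    [[0,-0.04,0],[0,0,0],0.02],
    [[0,-0.06,0.02],[0,0,0],0.02],
    [[0.001,-0.01,0.056],[0,0,0],0.02],
    [[0.001,0,0.058],[0,0,0],0.02],
    [[0.001,0,0.058],[0,0,0],0.02],
    [[0.001,0,0.058],[0,0,0],0.02],
    [[0.001,0,0.058],[0,0,0],0.02],
    [[0.001,0,0.058],[0,0,0],0.02],
    [[0.001,0,0.058],[0,-10.2,0],0.02],
    [[0,0,0],[0,-10.2,0],0.02],
  ],
)

```text
time_s: 18.02
tcp_pos: [0.5327, -0.0858, 0.1215]
ee_rot: [[-0.892, -0.001, 0.452], [-0.452, -0.0, -0.892], [0.001, -1.0, -0.0]]
wrist_force: [0.4, -0.0, -0.8]
gripper_width: 0.341
```

Call:
jog_arm(
  series=[
    [[0,0,0],[0,-10.2,0],0.02],
    [[0,0,0],[0,-10.2,0],0.02],
    [[0,0,0],[0,-10.2,0],0.02],
    [[0,0,0],[0,-10.2,0],0.02],
    [[0,0,0],[0,-10.2,0],0.02],
    [[0,0,0],[0,-10.2,0],0.02],
    [[0,0,0],[0,0,0],0.02],
  ],
)

```text
time_s: 18.9
tcp_pos: [0.5329, -0.0823, 0.1218]
ee_rot: [[-0.036, -0.001, 0.999], [-0.999, 0.0, -0.036], [-0.0, -1.0, -0.001]]
wrist_force: [-0.4, 0.1, -0.7]
gripper_width: 0.341
```

Run:
```python
from h import *
plan(.5528,-.2887,.05,89.0)
```

```text
t 18.90 pos [ 0.5329 -0.0823  0.1218] jaw 87.96 q6 80 F [-0.4  0.1 -0.7] w 29.7
shift [0.2055 0.0717 0.0273] turn [ 0.05 -1.04 -0.  ]
```

Call:
jog_arm(
  series=[
    [[0.051,0,0.0068],[0,0,0],0.02],
    [[0.051,0,0.0068],[0,0,0],0.02],
    [[0.051,0,0.0068],[0,0,0],0.02],
    [[0.0525,0,0.0069],[0,-1.0,0],0.02],
    [[0,0.04,0],[0,0,0],0.02],
    [[0,0.03,0],[0,0,0],0.02],
    [[0,0,0],[0,0,0],0.02],
    [[0,0,0],[0,0,0],0.02],
    [[0,0,0],[0,0,0],0.02],
  ],
)

```text
time_s: 20.02
tcp_pos: [0.5549, -0.2888, 0.0541]
ee_rot: [[-0.016, 0.003, 1.0], [-1.0, -0.001, -0.016], [0.001, -1.0, 0.003]]
wrist_force: [-0.5, 0.1, -1.5]
gripper_width: 0.344
```

Run:
```python
from h import *
plan(.5528,-.2887,.04,89.0); save("wrist","w8.png",(220,100,420,350),2.4)
import numpy as np
u=np.array([np.cos(np.radians(-1)),np.sin(np.radians(-1))]); v=np.array([-u[1],u[0]]); c=np.array([.5395,-.2885])
q=[[*(c+a*.072*u+b*.017*v),.02] for a,b in((1,1),(1,-1),(-1,1),(-1,-1))]
print(((w2pix("wrist",q)-[220,100])*2.4).round())
```

```text
t 20.02 pos [ 0.5549 -0.2888  0.0541] jaw 89.09 q6 102 F [-0.5  0.1 -1.5] w 29.9
shift [-0.      0.0141 -0.0022] turn [-0.19  0.09  0.06]
[[176.  86.]
 [322.  86.]
 [188. 595.]
 [307. 595.]]
```

View pics/w8.png

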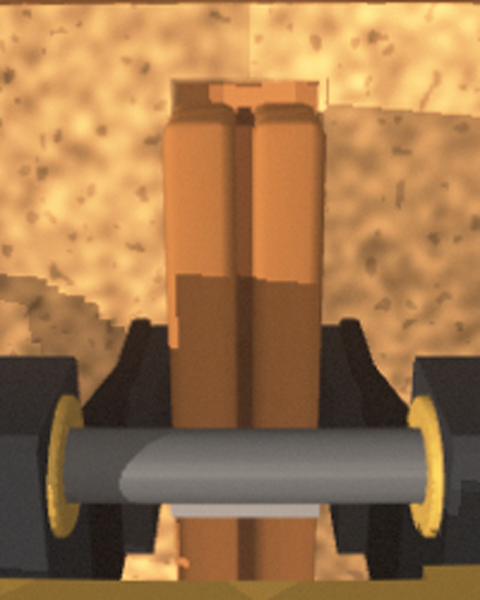

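Pocket far edge is at about (171–325,80). The clamp's far end bottom is at about (245,104), well aligned.

Run:
```python
from h import *
f=lambda p,z: pix2w("wrist",(np.array(p)+.5)/2.4-.5+[220,100],z)
print("pocket",f([(171,80),(319,80),(328,80)],.02).round(4))
print("clamp bottom end",f([(245,104)],.0402).round(4)); print("top sides",f([(165,130),(324,130),(178,400),(318,400)],.0682).round(4))
plan(.5528,-.2887,.04,89.0)
```

```text
pocket [[ 0.6133 -0.2715  0.02  ]
 [ 0.6128 -0.306   0.02  ]
 [ 0.6127 -0.3081  0.02  ]]
clamp bottom end [[ 0.6102 -0.2886  0.0402]]
top sides [[ 0.6097 -0.2743  0.0682]
 [ 0.6092 -0.3027  0.0682]
 [ 0.5561 -0.2745  0.0682]
 [ 0.5556 -0.3021  0.0682]]
t 20.07 pos [ 0.5548 -0.2887  0.054 ] jaw 89.09 q6 102 F [ 0.5 -0.5 -1. ] w 29.9
shift [ 0.     0.014 -0.002] turn [-0.18  0.09  0.05]
```

Call:
jog_arm(
  series=[
    [[0,0.01,0],[-0.1,0.3,0],0.02],
    [[0,0.006,0],[0,0,0],0.02],
    [[0,0.004,0],[0,0,0],0.02],
    [[0,0.002,0],[0,0,0],0.02],
    [[0,0,0],[0,0,0],0.02],
    [[0,0,0],[0,0,0],0.02],
  ],
)

```text
time_s: 20.82
tcp_pos: [0.5538, -0.2887, 0.0305]
ee_rot: [[-0.021, -0.001, 1.0], [-1.0, -0.0, -0.021], [0.0, -1.0, -0.001]]
wrist_force: [-0.2, -0.3, -0.5]
gripper_width: 0.344
```

Call:
jog_arm(
  series=[
    [[0,0.002,0],[0,0,0],0.02],
    [[0,0.0018,0],[0,0,0],0.02],
    [[0,0.0008,0],[0,0,0],0.02],
    [[0,0,0],[0,0,0],0.02],
    [[0,0,0],[0,0,0],0.02],
  ],
)

```text
time_s: 21.45
tcp_pos: [0.5536, -0.2886, 0.0259]
ee_rot: [[-0.021, -0.002, 1.0], [-1.0, 0.0, -0.021], [0.0, -1.0, -0.002]]
wrist_force: [-0.8, 0.7, 1.3]
gripper_width: 0.337
```

Call:
jog_arm(
  series=[
    [[0,0.0006,0],[0,0,0],0.02],
    [[0,0,0],[0,0,0],0.02],
    [[0,0,0],[0,0,0],0.02],
  ],
)

```text
time_s: 21.82
tcp_pos: [0.5536, -0.2887, 0.0258]
ee_rot: [[-0.021, -0.002, 1.0], [-1.0, -0.0, -0.021], [0.0, -1.0, -0.002]]
wrist_force: [-3.1, 1.6, 6.1]
gripper_width: 0.341
```

Call:
jog_arm(
  series=[
    [[0,0,0],[0,0,0],0.05],
    [[0,0,0],[0,0,0],0.05],
    [[0,0,0],[0,0,0],0.05],
    [[0,-0.04,0],[0,0,0],0.05],
    [[0,-0.06,0],[0,0,0],0.05],
    [[-0.0244,0,-0.05],[0,0,0],0.04],
    [[-0.0244,0,-0.05],[0,0,0],0.04],
    [[-0.0244,0,-0.05],[0,0,0],0.04],
    [[-0.0244,0,-0.05],[0,0,0],0.04],
    [[0,0,0],[0,0,0],0.04],
  ],
)

```text
time_s: 23.08
tcp_pos: [0.3516, -0.1857, 0.1252]
ee_rot: [[-0.02, -0.004, 1.0], [-1.0, 0.001, -0.02], [-0.001, -1.0, -0.004]]
wrist_force: [-0.2, -1.0, 0.2]
gripper_width: 0.457
```

Run:
```python
from h import *
plan(.355,-.187,.03,89.0); save("top","c4.png",(300,170,500,320),4)
save("wrist","w9.png",k=1)
```

```text
t 23.07 pos [ 0.3516 -0.1857  0.1252] jaw 88.83 q6 93 F [-0.2 -1.   0.2] w 39.8
shift [0.0013 0.0951 0.0038] turn [ 0.23 -0.17 -0.06]
```

View pics/c4.png

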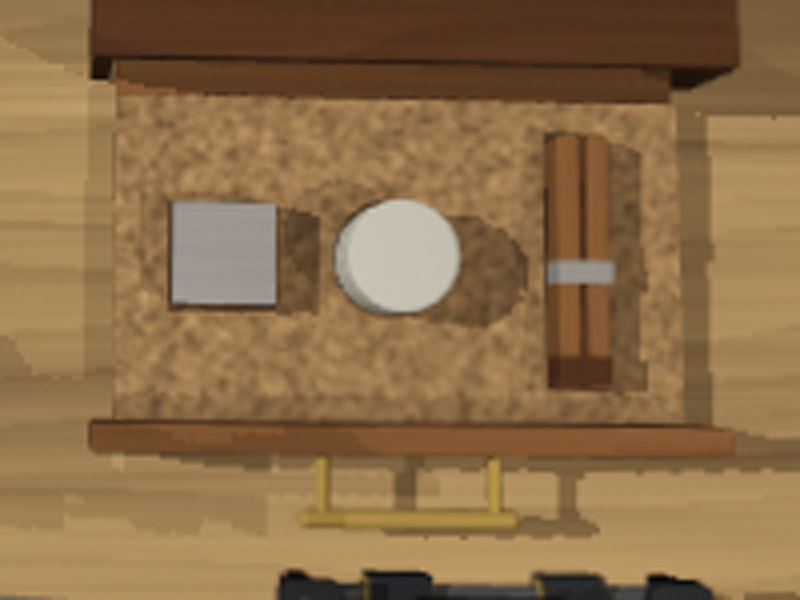

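All three are seated: block at (223,253), pot at (400,256), clamp at (580,262). The drawer hasn't moved, and the handle is at (408,520). Now the push.

Call:
jog_arm(
  series=[
    [[0.001,0.05,0],[0,0,0],0.04],
    [[0,0.043,0],[0,0,0],0.04],
    [[0,0,0],[0,0,0],0.04],
    [[0,0,0.01],[0,0,0],0.04],
    [[0,0,0.01],[0,0,0],0.04],
    [[0,0,0.01],[0,0,0],0.04],
    [[0,0,0.01],[0,0,0],0.04],
    [[0,0,0.012],[0,0,0],0.04],
  ],
)

```text
time_s: 24.18
tcp_pos: [0.4077, -0.1889, 0.0325]
ee_rot: [[-0.021, -0.003, 1.0], [-1.0, 0.0, -0.021], [-0.0, -1.0, -0.003]]
wrist_force: [-3.7, 1.4, 2.7]
gripper_width: 0.458
```

Call:
jog_arm(
  series=[
    [[0,0,0.015],[0,0,0],0.04],
    [[0,0,0.015],[0,0,0],0.04],
    [[0,0,0.015],[0,0,0],0.04],
    [[0,0,0.015],[0,0,0],0.04],
    [[0,0,0.015],[0,0,0],0.04],
    [[0,0,0.015],[0,0,0],0.04],
    [[0,0,0.015],[0,0,0],0.04],
    [[0,0,0.015],[0,0,0],0.04],
    [[0,0,0.012],[0,0,0],0.04],
    [[0,0,0.008],[0,0,0],0.04],
  ],
)

```text
time_s: 25.42
tcp_pos: [0.5486, -0.1919, 0.032]
ee_rot: [[-0.021, -0.002, 1.0], [-1.0, 0.0, -0.021], [0.0, -1.0, -0.002]]
wrist_force: [-3.2, 2.1, 1.0]
gripper_width: 0.46
```

Call:
jog_arm(
  series=[
    [[0,0,0.005],[0,0,0],0.04],
    [[0,0,0.005],[0,0,0],0.04],
    [[0,0,0.005],[0,0,0],0.04],
    [[0,0,0.004],[0,0,0],0.04],
    [[0,0,0.003],[0,0,0],0.04],
    [[0,0,0],[0,0,0],0.04],
  ],
)

```text
time_s: 26.18
tcp_pos: [0.5705, -0.1925, 0.0322]
ee_rot: [[-0.021, -0.0, 1.0], [-1.0, -0.0, -0.021], [0.0, -1.0, -0.0]]
wrist_force: [-2.5, 1.4, -0.3]
gripper_width: 0.46
```

Call:
jog_arm(
  series=[
    [[0,0,0.003],[0,0,0],0.04],
    [[0,0,0.003],[0,0,0],0.04],
    [[0,0,0.002],[0,0,0],0.04],
    [[0,0,0.002],[0,0,0],0.04],
    [[0,0,0],[0,0,0],0.04],
  ],
)

```text
time_s: 26.8
tcp_pos: [0.574, -0.1926, 0.0319]
ee_rot: [[-0.022, -0.014, 1.0], [-1.0, 0.001, -0.022], [-0.001, -1.0, -0.014]]
wrist_force: [-13.3, 2.9, 7.8]
gripper_width: 0.463
```

Call:
jog_arm(
  series=[
    [[0,0,0.002],[0,0,0],0.04],
    [[0,0,0],[0,0,0],0.04],
  ],
)

```text
time_s: 27.05
tcp_pos: [0.574, -0.1925, 0.0318]
ee_rot: [[-0.022, -0.019, 1.0], [-1.0, 0.002, -0.022], [-0.001, -1.0, -0.019]]
wrist_force: [-16.6, 1.4, 11.7]
gripper_width: 0.464
```

Call:
jog_arm(
  series=[
    [[0,0,-0.03],[0,0,0],0.04],
    [[0,0,-0.05],[0,0,0],0.04],
    [[0,-0.03,-0.05],[0,0,0],0.04],
    [[0,-0.04,-0.05],[0,0,0],0.04],
    [[0,0,0],[0,0,0],0.04],
    [[0,0,0],[0,0,0],0.04],
  ],
)

```text
time_s: 27.8
tcp_pos: [0.4053, -0.1892, 0.1024]
ee_rot: [[-0.021, 0.003, 1.0], [-1.0, -0.001, -0.021], [0.001, -1.0, 0.003]]
wrist_force: [0.3, -0.7, -0.4]
gripper_width: 0.455
```

Run:
```python
from h import *
save("top","top2.png",k=1.25); plan(.4,-.19,.1,89)
```

```text
t 27.85 pos [ 0.405  -0.1891  0.1016] jaw 88.81 q6 93 F [ 0.4 -0.5 -0.4] w 40.0
shift [ 0.001   0.0016 -0.005 ] turn [-0.06 -0.19  0.03]
```

View pics/top2.png

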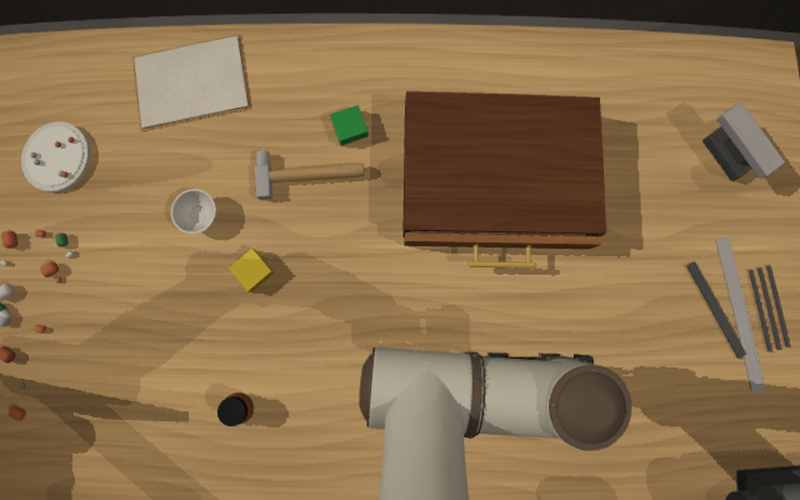

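The drawer front sits against the chest, with its handle at (502,264). The hammer, dish and jar are unmoved. I'll check the handle's travel, then hand in.

Run:
```python
from h import *
h=pix2w("top",(np.array([(470,264),(534,265)])+.5)/1.25-.5,.042); print(h.round(4), "travel",h[:,0].mean()-.398)
print(finish_job())
```

```text
[[ 0.5904 -0.1329  0.042 ]
 [ 0.5891 -0.2466  0.042 ]] travel 0.19176029550491813
the job is handed in; nothing more can be done
None
```

The steel block, the pot and the clamp are in their own recesses and the drawer is shut. I handed the job in at about 27.9 s, well under the 72 s limit.

- **Placing:** each thing was lowered until the wrist force showed it touching down, at the height expected for the recess floor, and only then released. The top view before closing showed all three seated in their own recesses.
- **Drawer:** I pushed on the handle until it met the stop. The force rose from about 3 N to 17 N and the tool stopped advancing at x = 0.574. The handle travelled about 192 mm by camera, which fits a drawer that started slightly pushed in (0 to 30 mm of 200 mm).
- **Everything else:** the last top view shows the hammer, dish, jar and decoy blocks where they were, and the arm clear of everything.
- **Disagreements:** the first wrist-camera look at the block was about 5 mm off the top-camera position because the arm was still settling. Later looks agreed to 1–3 mm. No other check failed.

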